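# Clear the tray, put the mallet away and close the locked-out tool drawer

## Robot

A 6-joint arm with a two-finger parallel gripper is mounted at the origin on the work surface. World frame = base frame: x ahead of the robot, y to its left, z up, the work surface at z = 0. Lengths are in m, angles in rad, forces in N, time in s.
With the tool pointing down it reaches from about 0.375 to 0.9 m from the base axis. Payload 3.1 kg.
Tool frame: the origin (TCP) lies midway between the tips of the shut fingers; the grasp point (between the pads) lies 19 mm behind it; x points along the fingers, z is the direction in which the jaws open and shut, and the axes are right-handed (so a half turn about x gives the same grasp; the last joint's range is limited). The gripper opens to 85 mm and grips with 20 to 120 N. Pads are 22 mm wide; open, the fingers measure 114 mm over their backs; the gripper's body (76 mm by 85 mm) begins 54 mm behind the grasp point. The pads swing forward as they close: fully open they stand 13 mm farther back than shut.
Start: joints at [-1.526, 0.527, 1.433, -0, 1.181, -0.178], TCP at [0.138, -0.61, 0.231] pointing down, gripper open.
Joint ranges: [-3.08, 3.08], [-0.75, 2.2], [0.22, 2.44], [-1.43, 4.57], [0, 2.65], [-2.85, 2.85]. Speed limits (rad/s): [2.79, 2.79, 3.14, 3.14, 3.14, 3.14].

## Interface

Orientations are given as a unit quaternion [x, y, z, w].
In Python, from station import status, snapshot, camera_params, ticket gives the robot as it stands.
- The arm moves only by the tool arm_command, never from a script. Its argument "series" is a list that holds one entry, the list of rows, each a list of 4 numbers: the shift along the tool's x, y, z in mm, then the turn about the tool's x in rad. A call has 1 to 10 rows; each row shifts and turns the commanded pose from where the row before left it, along the tool's axes as they then stand; what a row does not reach is not made up. A row lasts 1/10 s, in which the tool goes at most 50 mm and 8.59 degrees, less where a joint would pass 70% of its speed; a pose out of reach is approached as far as the arm can. A call is refused whole if a number of a shift passes 50 or a number of a turn 0.15, either way. A call with a gripper value outside its range is refused whole. "jaw" is the opening in per cent of the stroke, from 0 (shut) to 100 (fully open), set as the call begins (left out, the last holds). The fingers move at their own pace and stop on an object; "force" is the grip in N (left out, the last holds). Time passes only in rows, so rows that do not move let the fingers close. It gives the time, the measured TCP pose, the force and the opening at its end, in the units of the state.
- status.sense(): the state, without advancing time (a new reading comes with each control period).
- snapshot(name): name is "scene" or "side" or "wrist"; returns the picture (400x640x3 uint8, red, green, blue); there is no depth.
- camera_params(name): a dict with "fovy" (degrees; the focal length in pixels is half the picture's height over the tangent of half this angle, whatever the lens; pixels are square), "cx", "cy" (the principal point, pixels), "extrinsics" (4x4, takes a point from camera to world coordinates); the wrist camera has in their place "mount" (4x4, takes a point from camera to tool coordinates, whose origin is the TCP and whose axes are the tool frame's). Camera axes: x right, y down, z forward; pixel columns grow to the right and rows downward; lengths in m; the calibration is good to about 2 mm. The wrist camera is an equidistant fisheye: a pixel r from the principal point sees the ray r / f radians off the axis. A picture is of the moment at which its call begins: read the wrist's pose just before it. camera_params takes no time and is no camera call.
- ticket.sign_off(): hands the job in, once; it reports no verdict.
The state is a dict: "t": time; "q": joint angles; "qd": joint speeds; "tau": joint torques, N m; "tcp_pos": TCP position; "tool_rot": TCP orientation; "force": force on the tool from outside, world axes, zero at the start; "ft_torque": the same for the moment, N m; "finger_gap": opening from 0.0 (shut) to 1.0 (fully open).
Only numpy, scipy, OpenCV 4.12 (cv2) and the standard library are available. Lean on these libraries where they do the work, as an engineer would, in place of code of your own. Each camera call takes 0.05 s, during which the arm holds its last target. There are 200 camera calls.

## Task

First take the steel tin out of the extended tool drawer and stand it upright on its round dark rubber mat, wholly on the mat; then lay the wooden mallet flat in the drawer's front compartment, where the tin stood. The drawer's slide is locked out: press down the steel release lever beside the tray to free it, and push the drawer fully home, leaving the other things on the bench where they are.

Things in the scene. Friction and masses are not known exactly. Their poses are not given: they have to be found in the camera images.
- tin_mid (a point): Plain steel tin, a closed upright cylinder 56 mm in diameter and 110 mm tall, about 0.25 kg, that starts standing in the drawer's front compartment, too tall for the drawer to close on. The point is its centre (55 mm above its base); z runs along its axis.
- tin: The same tin; origin at the centre of its underside.
- mat_top (a point): Round dark rubber mat lying on the bench, fixed, 110 mm in diameter and 4 mm thick; the point is the centre of its upper face.
- mallet_mid (a point): Wooden mallet lying flat on the bench, 196 mm long, 0.32 kg. The point is the middle of its length, half-way up (23 mm above what it lies on), inside the handle. x points along the handle to the head, z up. Head: a block 56 mm (x) by 90 (y) by 46 (z), from 42 to 98 mm ahead of the point. Handle: a bar 24 mm wide and high, from the head to 98 mm behind the point. Centre of mass 53 mm ahead of it.
- mallet: The same mallet; origin under the centre of its head, 70 mm ahead of mallet_mid; same axes.
- tray_mid (a point): Centre of the floor of the drawer's front compartment, 35 mm above the bench; moves with the drawer. x points into the drawer unit (the way it closes), y to the left of one who looks that way, z up. Inside it is 126 mm (x) by 232 mm (y); walls 6 mm thick rise 55 mm from the floor (rear one 52 mm). The mallet fits along y, head at either end.
- drawer_front (a point): Middle of the upper edge of the drawer's front panel, on its outer face (the one pushed to close it), 90 mm above the bench; moves with the drawer. Axes as tray_mid. The panel has no handle; it is 316 mm wide, 15 mm thick, from 12 to 90 mm above the bench. Shut, it lies against the unit, whose roof then stands 32 mm above the panel's edge and begins 15 mm behind its outer face.
- lever_pad (a point): Centre of the top of the release lever's thumb pad: a steel plate 56 mm long (x), 34 mm wide, on the right-hand slide rail, 100 mm above the bench when up, 49 mm behind the panel's outer face; moves with the drawer. x points into the unit. A cross ridge 7 mm high ends the pad 23 to 29 mm behind the point. Hinge 66 mm behind it. It goes down 7 mm to release, 11 mm at most; spring 3 to 6 N.
- release (a joint): Angle of the release lever, rad: 0 up (locked), 0.17 fully pressed; the slide is free from about 0.085. It springs back when let go at once; but once the drawer has been pushed in by 15 mm with the lever pressed, the lever stays riding down at about 0.08 and the slide stays free.
- drawer (a joint): How far the drawer has been pushed in, m: about 0 locked out at the start, 0.17 fully home. Sliding friction about 2.5 N.
- unit: Drawer unit, fixed: a dark wooden box 320 mm wide, 250 mm deep, 122 mm high, a brush lying on its roof. Origin at the foot of the middle of its front face, x into the unit. Locked out, the front compartment (tray_mid) lies about 107 mm in front of that face, open to above.
- oil: Bystander: amber bottle, 62 mm in diameter and 170 mm tall, standing beyond the mat; origin under it.
- anvil: Bystander: dark steel block 100 x 70 x 30 mm; origin under its centre.
- tin2: Bystander: a wider, lower steel tin, 68 mm in diameter and 75 mm tall; origin under it.
- hammer: Bystander: hammer lying to the left of the drawer, about 0.3 m long at most; origin under its middle.
- strop: Bystander: wooden block 120 x 50 x 35 mm; origin under its centre.
- mug: Bystander: white mug, 80 mm wide and 90 mm high; origin under it.
There are look-alikes about, which are no part of the job. There is more than one size of the part that bears mat_top; the job needs the middle-sized.

How it is judged:
By the outcome, as a careful person would: the job done as asked, in the order asked, and still so for the second after the job is handed in, with the robot touching nothing.
It also fails if it takes over 69 s, if anything falls off the work surface, if the arm or the gripper's body presses on something with over 40 N, if the wrist force passes 120 N, or if a joint passes its speed limit or range.

## Working session

There is one attempt and no reset: what is moved stays moved. The work goes in short steps, Python scripts to look and compute and a tool call to move; the robot and the scene stay as the last step left them, time stands still between calls to the robot, and variables do not carry over. Pictures are saved under pics/ and viewed, about 8 in all and at most 12, crops included, and the job is handed in when it is done.

Besides the shell and the picture viewer there is one more tool, called after "Request:" by a JSON object that holds its "method" and its "body". arm_command: Moves the arm, as the interface text tells. Its arguments: {"type":"object","properties":{"series":{"type":"array"},"jaw":{"type":"number"},"force":{"type":"number"}},"required":["series"]}

```bash
ls; mkdir -p pics
cat > h.py <<'E'
import numpy as np, cv2
from station import status, snapshot, camera_params, ticket
from scipy.spatial.transform import Rotation as R
def save(n,f):
    im=snapshot(n); cv2.imwrite('pics/'+f,im[:,:,::-1]); return im
def ray(n,u,v,s=None):
    p=camera_params(n); f=200/np.tan(np.radians(p['fovy'])/2); x=(u-p['cx'])/f; y=(v-p['cy'])/f
    if n=='wrist':
        r=np.hypot(x,y); k=np.sin(r)/r if r>1e-9 else 1; d=np.array([x*k,y*k,np.cos(r)])
        T=np.eye(4); T[:3,:3]=R.from_quat(s['tool_rot']).as_matrix(); T[:3,3]=s['tcp_pos']; E=T@np.array(p['mount'])
    else: d=np.array([x,y,1.]); E=np.array(p['extrinsics'])
    return E[:3,3],E[:3,:3]@d
def onz(n,u,v,z,s=None):
    o,d=ray(n,u,v,s); return (o+d*(z-o[2])/d[2]).round(4)
E
python3 - <<'E'
from h import *
np.set_printoptions(precision=3,suppress=True)
s=status.sense();print(s)
for n in('scene','side','wrist'):
    save(n,n+'0.png'); p=camera_params(n); print(n,{k:np.round(v,3).tolist() if not isinstance(v,str) else v for k,v in p.items()})
E
```

```text
pics
{'t': 0.0, 'q': array([-1.527,  0.528,  1.434, -0.   ,  1.181, -0.178]), 'qd': array([ 0.003,  0.001, -0.   , -0.001, -0.002, -0.002]), 'tau': array([ -0.002, -44.235, -17.803,  -0.   ,   0.009,  -0.   ]), 'tcp_pos': array([ 0.138, -0.609,  0.23 ]), 'tool_rot': array([ 0.442,  0.553, -0.441,  0.552]), 'force': array([ 1.071, -0.004, -0.072]), 'ft_torque': array([-0.042,  0.073,  0.002]), 'finger_gap': 0.9999341730436498}
scene {'fovy': 42.252, 'cx': 312.747, 'cy': 197.412, 'extrinsics': [[-0.578, 0.7, -0.419, 1.232], [0.816, 0.491, -0.306, 0.494], [-0.009, -0.519, -0.855, 1.521], [0.0, 0.0, 0.0, 1.0]]}
side {'fovy': 51.889, 'cx': 323.393, 'cy': 204.069, 'extrinsics': [[-0.713, -0.537, 0.45, -0.151], [-0.701, 0.552, -0.452, 0.648], [-0.005, -0.638, -0.77, 1.198], [0.0, 0.0, 0.0, 1.0]]}
wrist {'fovy': 65.706, 'cx': 322.691, 'cy': 201.707, 'mount': [[0.001, -0.264, 0.965, -0.144], [-0.0, -0.965, -0.264, 0.066], [1.0, 0.0, -0.001, 0.0], [0.0, 0.0, 0.0, 1.0]]}
```

View pics/scene0.png

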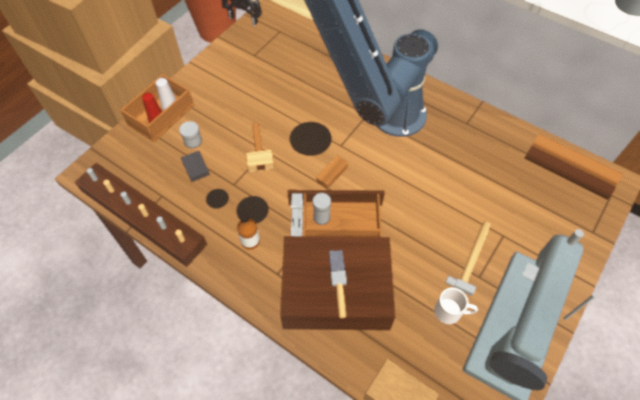

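View pics/side0.png

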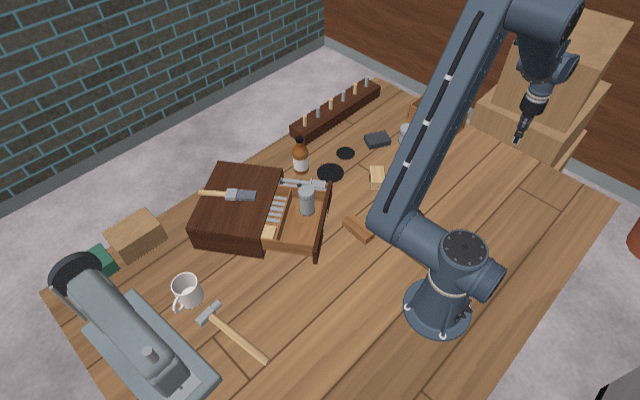

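The scene view shows mats at (310,138) large, (252,209) middle and (218,198) small. The tin is at (321,208), the lever at (297,214), the mallet head at (260,161), and the panel runs from (289,194) to (384,197). Next I zoom in.

Run:
```python
from h import *
im=cv2.imread('pics/scene0.png')
c=cv2.resize(im[115:250,200:390],None,fx=4,fy=4,interpolation=cv2.INTER_CUBIC)
cv2.imwrite('pics/c1.png',c)
im2=cv2.imread('pics/side0.png')
cv2.imwrite('pics/c2.png',cv2.resize(im2[140:270,230:400],None,fx=4.5,fy=4.5,interpolation=cv2.INTER_CUBIC))
g=im.max(axis=2)
_,l,st,ce=cv2.connectedComponentsWithStats((g<60).astype('uint8'))
for i in range(1,len(st)):
    if 80<st[i][4]<3000:
        x,y,w,h,a=st[i]; m=ce[i]; p=onz('scene',*m,.004)
        cs,_=cv2.findContours((l==i).astype('uint8'),0,1); pts=np.array([onz('scene',*q[0],.004)[:2] for q in cs[0]])
        print(st[i],m.round(1),p,cv2.minEnclosingCircle(pts.astype('float32')))
```

```text
[227   0  22   9 106] [238.8   3.4] [-0.1452 -0.9019  0.004 ] ((-0.13540607690811157, -0.9024449586868286), 0.0474061593413353)
[360 103  20  19 175] [369.4 111.8] [ 0.0547 -0.0933  0.004 ] ((0.05484999716281891, -0.0929500013589859), 0.04777982085943222)
```

View pics/c1.png

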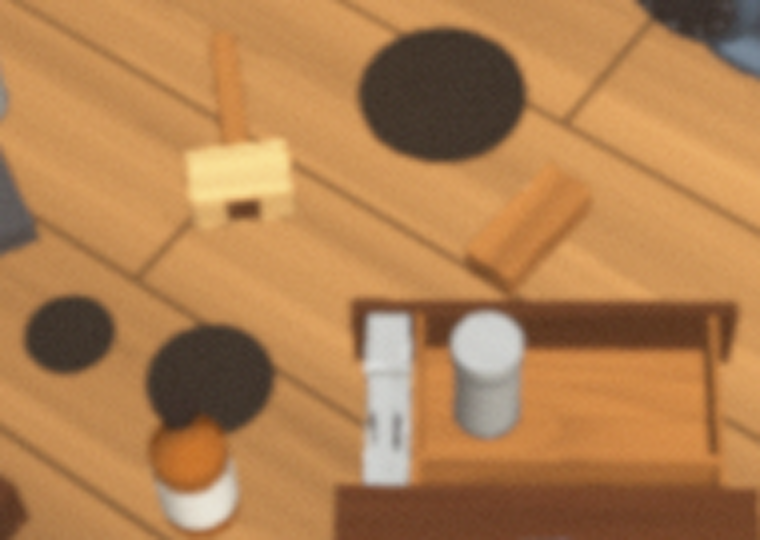

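View pics/c2.png

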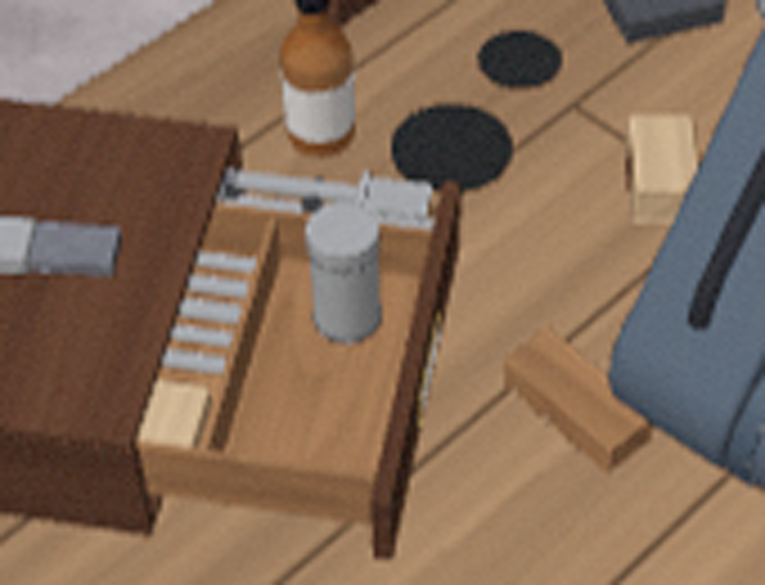

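```bash
cat >> h.py <<'E'
def tri(a,b):
    (o1,d1),(o2,d2)=a,b; A=np.c_[d1,-d2]; t=np.linalg.lstsq(A,o2-o1,rcond=None)[0]
    p,q=o1+d1*t[0],o2+d2*t[1]; return ((p+q)/2).round(4),round(np.linalg.norm(p-q),4)
E
python3 - <<'E'
from h import *
c1=lambda x,y:(200+(x+.5)/4-.5,115+(y+.5)/4-.5)
c2=lambda x,y:(230+(x+.5)/4.5-.5,140+(y+.5)/4.5-.5)
def S(n,x,y,z): print(n,onz('scene',*c1(x,y),z),end=' ')
for n,x,y,z in [('panelR',353,301,.09),('panelL',737,305,.09),('tintop',488,344,.145),('pad',387,342,.1),('padTL',365,312,.1),('padBR',411,368,.1),('h1',187,152,.046),('h2',289,138,.046),('h3',293,185,.046),('h4',190,198,.046),('hend1',211,35,.035),('hend2',238,35,.035),('matc',210,379,.004),('matL',147,379,.004),('matR',274,379,.004),('mattop',210,325,.004),('bigL',360,94,.004),('bigR',526,94,.004),('smL',25,333,.004),('smR',115,333,.004),('oilbase',197,505,.0)]:
    S(n,x,y,z); print()
def T(n,a,b): print(n,*tri(ray('scene',*c1(*a)),ray('side',*c2(*b))))
T('tintop',(488,344),(343,232)); T('panelR',(353,301),(460,186)); T('panelL',(737,305),(392,508))
T('mat',(210,379),(452,147))
print('side mat',onz('side',*c2(452,147),.004),onz('side',*c2(391,147),.004),onz('side',*c2(513,147),.004))
print('side tin',onz('side',*c2(343,232),.145),'padsid',onz('side',*c2(398,197),.1))
# masks for mats
for n in('scene','side'):
    im=cv2.imread(f'pics/{n}0.png').astype(int); m=((im.max(2)<75)&(im.max(2)-im.min(2)<30)).astype('uint8')
    _,l,st,ce=cv2.connectedComponentsWithStats(m)
    for i in range(1,len(st)):
        if 100<st[i][4]<2500:
            cs,_=cv2.findContours((l==i).astype('uint8'),0,1); pts=np.array([onz(n,*q[0],.004)[:2] for q in cs[0]]).astype('float32')
            print(n,st[i],ce[i].round(1),cv2.minEnclosingCircle(pts))
E
```

```text
panelR [ 0.5543 -0.1017  0.09  ] 
panelL [0.378  0.1565 0.09  ] 
tintop [0.5518 0.0303 0.145 ] 
pad [ 0.5744 -0.052   0.1   ] 
padTL [ 0.5618 -0.0833  0.1   ] 
padBR [ 0.5829 -0.0222  0.1   ] 
h1 [ 0.4933 -0.3325  0.046 ] 
h2 [ 0.4297 -0.2682  0.046 ] 
h3 [ 0.4679 -0.2342  0.046 ] 
h4 [ 0.5301 -0.2991  0.046 ] 
hend1 [ 0.3718 -0.4047  0.035 ] 
hend2 [ 0.3575 -0.3843  0.035 ] 
matc [ 0.6454 -0.19    0.004 ] 
matL [ 0.6761 -0.2336  0.004 ] 
matR [ 0.6143 -0.1456  0.004 ] 
mattop [ 0.6036 -0.2236  0.004 ] 
bigL [ 0.3295 -0.267   0.004 ] 
bigR [ 0.2419 -0.1417  0.004 ] 
smL [ 0.7012 -0.3487  0.004 ] 
smR [ 0.6567 -0.2853  0.004 ] 
oilbase [ 0.7428 -0.1257  0.    ] 
tintop [0.5498 0.0289 0.1411] 0.0003
panelR [ 0.5528 -0.1034  0.0876] 0.0014
panelL [0.3739 0.1539 0.0838] 0.0021
mat [ 0.6448 -0.1909  0.0026] 0.0006
side mat [ 0.6439 -0.1903  0.004 ] [ 0.6831 -0.1522  0.004 ] [ 0.6048 -0.2284  0.004 ]
side tin [0.5472 0.0309 0.145 ] padsid [ 0.5724 -0.0524  0.1   ]
scene [223   0  37  19 309] [242.8   6.4] ((-0.11789999902248383, -0.8768500089645386), 0.09815793484449387)
scene [ 308    0  
[... 3028 characters left out ...]
77), 0.108662910759449)
side [  0  14  20  21 271] [ 7.8 23.8] ((2.8874001502990723, 0.273499995470047), 0.12517140805721283)
side [ 84  14  44  26 525] [105.7  26.4] ((2.4214000701904297, -0.13599999248981476), 0.15844814479351044)
side [259  19  24  18 182] [270.3  27. ] ((1.7118000984191895, -0.79830002784729), 0.11350831389427185)Traceback (most recent call last):
  File "<stdin>", line 18, in <module>
  File "h.py", line 14, in onz
    o,d=ray(n,u,v,s); return (o+d*(z-o[2])/d[2]).round(4)
        ~~~^^^^^^^^^
  File "h.py", line 7, in ray
    p=camera_params(n); f=200/np.tan(np.radians(p['fovy'])/2); x=(u-p['cx'])/f; y=(v-p['cy'])/f
ValueError: time passes only in moves, steps and waits
```

```bash
cat > h2.py <<'E'
import h, json, numpy as np
from h import *
_c={}
_o=camera_params
def cp(n):
    if n not in _c: _c[n]=_o(n)
    return _c[n]
h.camera_params=cp
def go(x,y,z,yaw=None,n=None,step=40):
    "print rows to reach target TCP; yaw = jaw axis direction (mod 180, deg)"
    s=status.sense(); M=R.from_quat(s['tool_rot']).as_matrix(); cy=np.degrees(np.arctan2(M[1,2],M[0,2]))
    d=M.T@(np.array([x,y,z])-s['tcp_pos'])*1000
    t=0 if yaw is None else ((yaw-cy+90)%180)-90
    k=n or int(max(np.ceil(np.linalg.norm(d)/step),np.ceil(abs(t)/8)))
    print('t',round(s['t'],2),'tcp',s['tcp_pos'].round(4),'yaw',round(cy,1),'F',s['force'].round(1),'gap',round(s['finger_gap'],3),'q',s['q'].round(2))
    print(' shift',d.round(1),'turn(world deg)',round(t,1),'=> tool x turn',round(-np.radians(t),3),'rows',k)
E
python3 - <<'E'
from h2 import *
M=R.from_quat(status.sense()['tool_rot']).as_matrix();print(M.round(3))
go(.42,-.17,.25,124); go(.548,.030,.22,124)
E
```

```text
[[-0.     0.975  0.221]
 [ 0.002  0.221 -0.975]
 [-1.     0.    -0.002]]
t 0.15 tcp [ 0.1381 -0.609   0.2306] yaw -77.2 F [-0.9  0.6  0.2] gap 0.999 q [-1.53  0.53  1.43 -0.    1.18 -0.18]
 shift [ -18.7  372.  -365.9] turn(world deg) 21.2 => tool x turn -0.371 rows 14
t 0.15 tcp [ 0.1381 -0.609   0.2306] yaw -77.2 F [-0.9  0.6  0.2] gap 0.999 q [-1.53  0.53  1.43 -0.    1.18 -0.18]
 shift [  11.6  541.  -532.6] turn(world deg) 21.2 => tool x turn -0.371 rows 19
```

Request:
{"method": "arm_command", "body": {"series": [[[-2,32,-32,0],[-2,32,-32,0],[-2,32,-32,0],[-2,32,-32,0],[-2,32,-32,0],[-2,32,-32,0],[-2,32,-32,0],[-2,32,-32,0],[-2,32,-32,0],[-2,32,-32,0]]], "jaw": 100, "force": 50}}

```text
t: 1.15
tcp_pos: [0.3801, -0.225, 0.2514]
tool_rot: [0.441, 0.552, -0.441, 0.552]
force: [0.9, -1.1, 0.3]
finger_gap: 1.0
```

Run:
```python
from h2 import *
s=status.sense(); np.savez('s1.npz',**{k:s[k] for k in('tcp_pos','tool_rot')}); im=save('wrist','w1.png'); print(np.abs(s['qd']).max())
go(.546,.027,.20,-56)
```

```text
1.0199509106789915
t 1.2 tcp [ 0.3822 -0.2189  0.2515] yaw -77.0 F [ 1.8  3.3 -0.1] gap 0.999 q [-0.78  0.25  1.85  0.01  1.05  0.56]
 shift [  53.1  214.7 -202.5] turn(world deg) 21.0 => tool x turn -0.367 rows 8
```

View pics/w1.png

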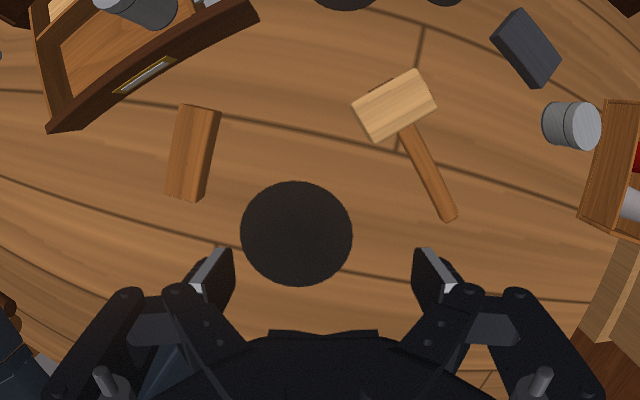

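The wrist view shows the mallet with its head-face corners near (355,105), (418,72), (437,106) and (371,143), and its handle end at about (449,218). The panel and tin are at the upper left.

Run:
```python
from h2 import *
s=dict(np.load('s1.npz')); P=lambda u,v,z:onz('wrist',u,v,z,s)
a,b,c,d=[P(u,v,.046) for u,v in((356,105),(418,73),(437,106),(371,143))]
print(a,b,c,d,np.linalg.norm(a-b),np.linalg.norm(b-c),np.linalg.norm(c-d))
e=P(449,218,.033);hn=P(406,130,.035); print('hend',e,'handle at head',hn)
hc=(a+b+c+d)/4; v=hc-e; print('head',hc,'yaw',np.degrees(np.arctan2(v[1],v[0])),np.degrees(np.arctan2(*(hn-e)[1::-1])),np.linalg.norm(v[:2]))
print('big mat',P(296,234,.004), 'panel', P(253,1,.09),P(47,131,.02))
```

```text
[ 0.4683 -0.2429  0.046 ] [ 0.5238 -0.3039  0.046 ] [ 0.4928 -0.3354  0.046 ] [ 0.4304 -0.2695  0.046 ] 0.08246969140235706 0.0441955880150949 0.09075555079442797
hend [ 0.3625 -0.3978  0.033 ] handle at head [ 0.4555 -0.3086  0.035 ]
head [ 0.478825 -0.287925  0.046   ] yaw 43.366676982924744 43.80520086839222 0.1600125659128058
big mat [ 0.2875 -0.2085  0.004 ] panel [ 0.5517 -0.1141  0.09  ] [0.3616 0.2368 0.02  ]
```

Request:
{"method": "arm_command", "body": {"series": [[[1,35,-30,0],[1,35,-30,0],[1,35,-30,0],[1,20,-20,0],[0,0,0,-0.125],[0,0,0,-0.12],[0,0,0,-0.12],[0,0,0,0],[0,0,0,0]]]}}

```text
t: 2.1
tcp_pos: [0.477, -0.0919, 0.2472]
tool_rot: [0.335, 0.623, -0.335, 0.623]
force: [-0.9, -0.2, 0.8]
finger_gap: 1.002
```

Run:
```python
from h2 import *
s=status.sense(); np.savez('s2.npz',**{k:s[k] for k in('tcp_pos','tool_rot')}); im=save('wrist','w2.png'); print(np.abs(s['qd']).max())
go(.546,.027,.20,-56)
```

```text
0.004552625423137191
t 2.15 tcp [ 0.477  -0.092   0.2472] yaw -56.5 F [-0.3  0.   0.5] gap 0.999 q [-0.42  0.32  1.75  0.    1.07  0.56]
 shift [ 47.2 123.3 -61. ] turn(world deg) 0.5 => tool x turn -0.008 rows 4
```

View pics/w2.png

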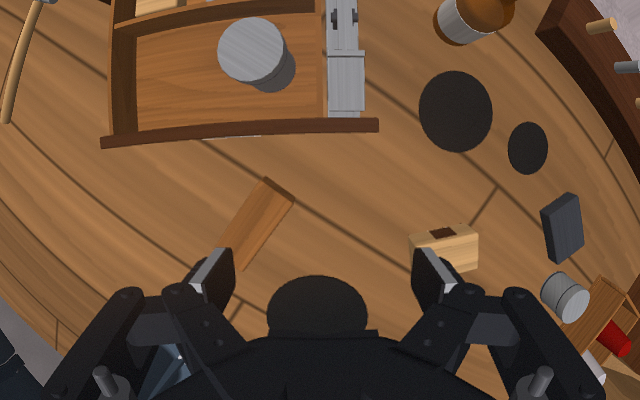

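The wrist view shows the tin top centred near (251,50). The panel's upper edge runs (101,142)–(378,124), the lever pad spans (328–365, 53–116), and the middle mat is at (456,112). The oil bottle is at (470,20).

Run:
```python
from h2 import *
s=dict(np.load('s2.npz')); P=lambda u,v,z:onz('wrist',u,v,z,s)
im=cv2.imread('pics/w2.png').astype(int)
# panel edges by colour down columns
for u in range(120,380,40): print(u,[(v,im[v,u].tolist()) for v in range(112,150,3)] if u in(200,) else '')
pts=lambda L,z:[P(u,v,z) for u,v in L]
R0,L0=pts([(378,118),(101,138)],.09); R1,L1=pts([(379,131),(102,148)],.09)
for a,b in((R0,L0),(R1,L1)):
    d=b-a; print('panel',a,b,np.linalg.norm(d),np.degrees(np.arctan2(d[1],d[0])))
d=(L1-R1)/np.linalg.norm(L1-R1); ex=np.array([d[1],-d[0],0]); o=(R1+L1)/2; print('front mid',o)
D=lambda p:[round(float((p-o)@ex),4),round(float((p-o)@d),4)]
for n,u,v,z in [('tin',251,50,.145),('tinL',218,50,.145),('tinR',285,50,.145),('padFL',328,117,.1),('padFR',367,116,.1),('padRL',327,52,.1),('padRR',364,52,.1),('floorFL',137,132,.035),('floorFR',316,119,.035),('floorRL',137,38,.035),('floorRR',315,25,.035),('wallLtop_in',134,14,.09),('wallRtop_in',316,4,.09)]:
    p=P(u,v,z); print(n,p,D(p))
print('mat',P(456,112,.004),P(418,112,.004),P(493,112,.004),'oil base',P(468,45,.0))
g=((im.max(2)<75)&(im.max(2)-im.min(2)<30)).astype('uint8'); _,l,st,ce=cv2.connectedComponentsWithStats(g)
i=l[112,456]; cs,_=cv2.findContours((l==i).astype('uint8'),0,1); print(cv2.minEnclosingCircle(np.array([P(*q[0],.004)[:2] for q in cs[0]]).astype('float32')))
```

```text
120 
160 
200 [(112, [50, 94, 145]), (115, [53, 101, 156]), (118, [52, 96, 146]), (121, [49, 90, 138]), (124, [39, 69, 108]), (127, [30, 48, 80]), (130, [30, 48, 82]), (133, [33, 50, 84]), (136, [32, 49, 81]), (139, [36, 57, 83]), (142, [53, 88, 123]), (145, [66, 107, 152]), (148, [65, 103, 145])]
240 
280 
320 
360 
panel [ 0.5628 -0.0989  0.09  ] [0.3842 0.1577 0.09  ] 0.3126364022310902 124.83887949331297
panel [ 0.5528 -0.1069  0.09  ] [0.3745 0.1509 0.09  ] 0.31345131998445946 124.66856401862933
front mid [0.46365 0.022   0.09   ]
tin [0.5484 0.0244 0.145 ] [0.0711, -0.0462]
tinL [0.5351 0.0493 0.145 ] [0.0743, -0.0182]
tinR [0.5623 0.0006 0.145 ] [0.069, -0.0737]
padFL [ 0.5359 -0.0582  0.1   ] [0.0138, -0.1071]
padFR [ 0.5573 -0.0878  0.1   ] [0.0146, -0.1436]
padRL [ 0.5872 -0.0231  0.1   ] [0.076, -0.1074]
padRR [ 0.6069 -0.0514  0.1   ] [0.0761, -0.1419]
floorFL [0.3955 0.1433 0.035 ] [0.0129, 0.1385]
floorFR [ 0.5274 -0.0487  0.035 ] [0.0122, -0.0944]
floorRL [0.5007 0.2127 0.035 ] [0.1389, 0.1358]
floorRR [0.6198 0.0139 0.035 ] [0.1238, -0.0955]
wallLtop_in [0.5275 0.194  0.09  ] [0.1504, 0.1051]
wallRtop_in [0.6258 0.0151 0.09  ] [0.1294, -0.0979]
mat [ 0.6415 -0.1919  0.004 ] [ 0.6088 -0.1492  0.004 ] [ 0.678  -0.2374  0.004 ] oil base [ 0.7321 -0.1563  0.    ]
((0.6435668468475342, -0.19263936579227448), 0.055016618221998215)
```

Request:
{"method": "arm_command", "body": {"series": [[[12,42,-20,-0.02],[12,42,-20,0],[12,40,-20,0],[20,0,0,0],[30,0,0,0],[30,0,0,0],[0,0,0,0],[0,0,0,0]]], "jaw": 100}}

```text
t: 2.95
tcp_pos: [0.5454, 0.0276, 0.1313]
tool_rot: [0.328, 0.627, -0.328, 0.626]
force: [0.2, -0.3, 0.7]
finger_gap: 1.002
```

Run:
```python
from h2 import *
go(.549,.026,.10,-55.4)
```

```text
t 2.95 tcp [0.5454 0.0276 0.1313] yaw -55.2 F [ 0.2 -0.3  0.7] gap 1.002 q [-0.15  0.56  1.72  0.    0.86  0.81]
 shift [31.3  2.1  3.4] turn(world deg) -0.2 => tool x turn 0.003 rows 1
```

Request:
{"method": "arm_command", "body": {"series": [[[15,1,2,0],[16,1,1,0],[0,0,0,0]]]}}

```text
t: 3.25
tcp_pos: [0.5492, 0.0261, 0.1008]
tool_rot: [0.328, 0.626, -0.328, 0.627]
force: [-0.9, 0.1, -0.1]
finger_gap: 1.0
```

Request:
{"method": "arm_command", "body": {"series": [[[0,0,0,0],[0,0,0,0],[0,0,0,0],[0,0,0,0],[0,0,0,0],[0,0,0,0],[0,0,0,0]]], "jaw": 0, "force": 50}}

```text
t: 3.95
tcp_pos: [0.5498, 0.0263, 0.102]
tool_rot: [0.328, 0.626, -0.327, 0.628]
force: [-2.4, -0.1, 6.5]
finger_gap: 0.639
```

Run:
```python
from h2 import *
go(.640,-.197,.2,-55.4)
```

```text
t 3.95 tcp [0.5498 0.0263 0.102 ] yaw -55.2 F [-2.4 -0.1  6.5] gap 0.639 q [-0.16  0.61  1.73 -0.    0.79  0.81]
 shift [-97.6 -53.3 235.1] turn(world deg) -0.2 => tool x turn 0.004 rows 7
```

Request:
{"method": "arm_command", "body": {"series": [[[-15,0,0,0],[-30,0,0,0],[-30,0,0,0],[-23,-5,10,0],[0,-8,35,0],[0,-8,40,0],[0,-8,40,0],[0,-8,40,0],[0,-8,40,0],[0,-8,30,0]]]}}

```text
t: 4.95
tcp_pos: [0.64, -0.1991, 0.198]
tool_rot: [0.328, 0.626, -0.328, 0.627]
force: [-0.1, 0.7, -2.2]
finger_gap: 0.642
```

Request:
{"method": "arm_command", "body": {"series": [[[20,0,0,0],[20,0,0,0],[10,0,0,0],[0,0,0,0]]]}}

```text
t: 5.35
tcp_pos: [0.6377, -0.1958, 0.146]
tool_rot: [0.327, 0.629, -0.327, 0.625]
force: [-1.1, -0.3, -3.3]
finger_gap: 0.64
```

Run:
```python
from h2 import *
go(.640,-.197,.073,-55.4)
save('scene','sc1.png'); save('side','sd1.png')
a=cv2.imread('pics/sd1.png')[120:230,260:420]; b=cv2.imread('pics/sc1.png')[150:260,210:370]
cv2.imwrite('pics/m1.png',cv2.resize(np.hstack([a,b]),None,fx=2.5,fy=2.5,interpolation=cv2.INTER_CUBIC))
```

```text
t 5.35 tcp [ 0.6377 -0.1958  0.146 ] yaw -55.2 F [-1.1 -0.3 -3.3] gap 0.64 q [-0.47  0.68  1.39 -0.    1.08  0.5 ]
 shift [73.   1.4  2.6] turn(world deg) -0.2 => tool x turn 0.004 rows 2
```

View pics/m1.png

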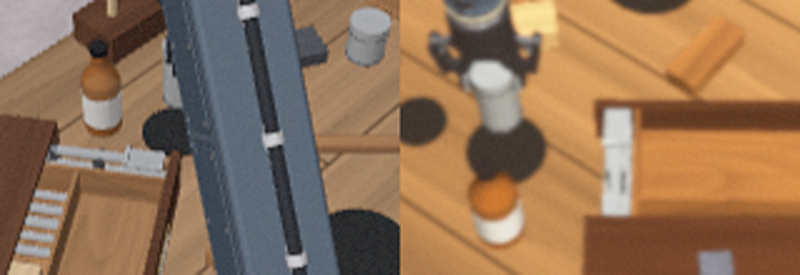

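The tin is held upright over the middle mat, clear of the oil bottle. Now I lower it.

Request:
{"method": "arm_command", "body": {"series": [[[25,0,1,0],[25,0,0,0],[16,0,0,0],[4,0,0,0],[2,0,0,0],[1,0,0,0],[0,0,0,0]]]}}

```text
t: 6.15
tcp_pos: [0.6409, -0.1979, 0.0765]
tool_rot: [0.327, 0.626, -0.327, 0.628]
force: [-0.3, 0.5, -2.9]
finger_gap: 0.64
```

Request:
{"method": "arm_command", "body": {"series": [[[1,0,0,0],[1,0,0,0],[1,0,0,0],[0,0,0,0]]]}}

```text
t: 6.55
tcp_pos: [0.64, -0.1975, 0.0722]
tool_rot: [0.327, 0.627, -0.327, 0.627]
force: [-0.0, -0.3, -2.4]
finger_gap: 0.643
```

Request:
{"method": "arm_command", "body": {"series": [[[1,0,0,0],[0.5,0,0,0],[0,0,0,0]]]}}

```text
t: 6.85
tcp_pos: [0.6402, -0.1976, 0.0712]
tool_rot: [0.327, 0.627, -0.327, 0.627]
force: [-0.4, -0.1, -0.3]
finger_gap: 0.64
```

Request:
{"method": "arm_command", "body": {"series": [[[0.5,0,0,0],[0,0,0,0],[0,0,0,0]]]}}

```text
t: 7.15
tcp_pos: [0.6402, -0.1976, 0.0712]
tool_rot: [0.327, 0.627, -0.327, 0.627]
force: [-2.6, 1.3, 5.7]
finger_gap: 0.643
```

Request:
{"method": "arm_command", "body": {"series": [[[0,0,0,0],[0,0,0,0],[0,0,0,0],[0,0,0,0],[0,0,0,0],[-10,0,0,0],[-25,0,0,0],[-30,0,0,0],[-40,0,0,0]]], "jaw": 100}}

```text
t: 8.05
tcp_pos: [0.639, -0.1971, 0.1754]
tool_rot: [0.327, 0.628, -0.328, 0.625]
force: [0.2, -1.2, -0.4]
finger_gap: 1.003
```

Run:
```python
from h2 import *
ex=np.array([np.cos(np.radians(43.8)),np.sin(np.radians(43.8))])
# mallet: head centre est, handle end est
h1=np.array([.480,-.2845]); 
mid=h1-.070*ex; g=mid+.028*ex; print('mid',mid,'grip',g)
go(*g,.12,-46.2)
```

```text
mid [ 0.42947678 -0.33295002] grip [ 0.44968607 -0.31357001]
t 8.05 tcp [ 0.639  -0.1971  0.1754] yaw -55.2 F [ 0.2 -1.2 -0.4] gap 1.003 q [-0.47  0.65  1.36 -0.    1.13  0.5 ]
 shift [  55.8 -221.8  -12.3] turn(world deg) 9.0 => tool x turn -0.157 rows 6
```

Request:
{"method": "arm_command", "body": {"series": [[[0,-30,-2,0],[0,-40,-2,0],[5,-40,-2,0],[10,-40,-2,0],[10,-40,-2,0],[10,-32,-2,0],[10,0,0,-0.08],[10,0,0,-0.08],[0,0,0,0],[0,0,0,0]]], "jaw": 65}}

```text
t: 9.05
tcp_pos: [0.4512, -0.3147, 0.1209]
tool_rot: [0.277, 0.65, -0.277, 0.651]
force: [-0.6, -0.2, 0.3]
finger_gap: 0.648
```

Run:
```python
from h2 import *
s=status.sense(); np.savez('s3.npz',**{k:s[k] for k in('tcp_pos','tool_rot')}); im=save('wrist','w3.png')
go(.448,-.3145,.006,-46.2)
```

```text
t 9.1 tcp [ 0.4515 -0.3147  0.1211] yaw -46.1 F [ 0.5 -0.6  0.3] gap 0.651 q [-0.81  0.58  1.72  0.    0.84 -0.01]
 shift [115.1  -2.4  -2.7] turn(world deg) -0.1 => tool x turn 0.002 rows 3
```

View pics/w3.png

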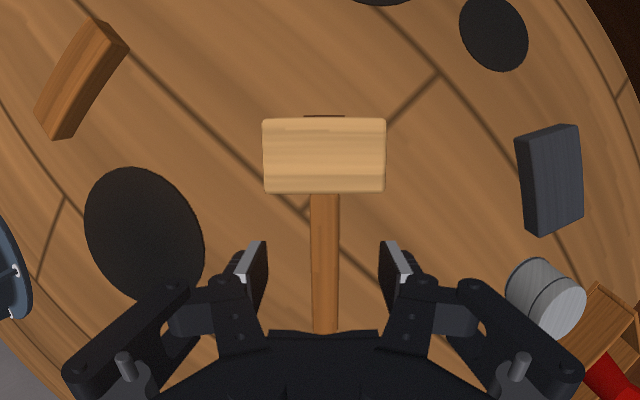

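The mallet is well aligned with the jaws: the handle is centred at u=325 and the head's back edge is at v=193.

Run:
```python
from h2 import *
s=dict(np.load('s3.npz')); P=lambda u,v,z:onz('wrist',u,v,z,s)
M=R.from_quat(s['tool_rot']).as_matrix()
for n,u,v,z in[('headback',325,192,.046),('headfront',324,119,.046),('hd1',325,210,.035),('hd2',325,320,.035)]:
    p=P(u,v,z); print(n,p,(M.T@(p-s['tcp_pos'])*1000).round(1))
```

```text
headback [ 0.4617 -0.3063  0.046 ] [74.9 13.4  1.2]
headfront [ 0.4991 -0.2693  0.046 ] [74.9 66.   0.4]
hd1 [ 0.4496 -0.3181  0.035 ] [85.9 -3.5  1.3]
hd2 [ 0.3743 -0.391   0.035 ] [  85.9 -108.3    1.6]
```

Request:
{"method": "arm_command", "body": {"series": [[[20,-2,1,0],[30,-2,0,0],[30,0,0,0],[22,0,0,0],[10,0,0,0],[3,0,0,0],[1,0,0,0],[0,0,0,0]]]}}

```text
t: 9.9
tcp_pos: [0.4495, -0.3185, 0.0053]
tool_rot: [0.276, 0.65, -0.277, 0.652]
force: [0.3, -0.3, 0.4]
finger_gap: 0.651
```

Request:
{"method": "arm_command", "body": {"series": [[[0,0,0,0],[0,0,0,0],[0,0,0,0],[0,0,0,0],[0,0,0,0],[0,0,0,0],[0,0,0,0]]], "jaw": 0, "force": 90}}

```text
t: 10.6
tcp_pos: [0.4492, -0.3184, 0.0054]
tool_rot: [0.276, 0.65, -0.277, 0.651]
force: [-1.1, 0.2, 6.4]
finger_gap: 0.265
```

Request:
{"method": "arm_command", "body": {"series": [[[-5,0,0,0],[-10,0,0,0],[-25,0,0,0],[-30,0,0,0],[-40,0,0,0],[-40,0,0,0],[0,0,0,0],[0,0,0,0]]]}}

```text
t: 11.4
tcp_pos: [0.4487, -0.3179, 0.1552]
tool_rot: [0.276, 0.65, -0.277, 0.651]
force: [-0.6, -0.6, -3.9]
finger_gap: 0.264
```

Run:
```python
from h2 import *
save('wrist','w4.png'); save('side','sd2.png'); save('scene','sc2.png')
a=cv2.imread('pics/w4.png')[80:360,180:500]; b=cv2.resize(cv2.imread('pics/sc2.png')[100:205,200:320],(320,280))
cv2.imwrite('pics/m2.png',np.hstack([a,b]))
ty=np.array([-.568,.823]); T=np.array([.5175,.0847]); g=T+.026*ty; print('tray grip',g)
go(*g,.16,34.6)
```

```text
tray grip [0.502732 0.106098]
t 11.55 tcp [ 0.4475 -0.3167  0.1526] yaw -46.0 F [-0.1 -0.5 -4.1] gap 0.269 q [-0.82  0.53  1.7  -0.    0.91 -0.02]
 shift [  -6.2  333.4 -265.9] turn(world deg) 80.6 => tool x turn -1.407 rows 11
```

View pics/m2.png

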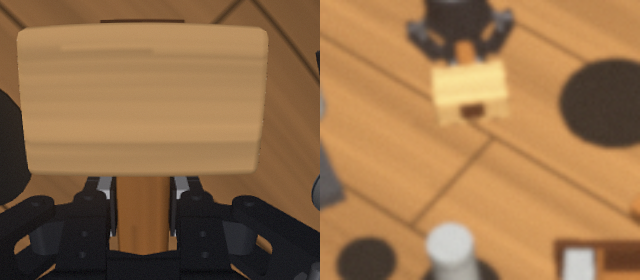

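Request:
{"method": "arm_command", "body": {"series": [[[-3,20,-16,0],[-3,34,-27,0],[-3,36,-29,0],[-3,36,-29,0],[-3,36,-29,0],[-3,36,-29,0],[-3,36,-29,0],[0,36,-29,0],[0,36,-28,0],[0,27,-21,0]]]}}

```text
t: 12.55
tcp_pos: [0.5022, 0.1074, 0.1735]
tool_rot: [0.275, 0.653, -0.276, 0.65]
force: [0.4, -0.3, -3.2]
finger_gap: 0.266
```

Request:
{"method": "arm_command", "body": {"series": [[[0,0,0,-0.14],[0,0,0,-0.14],[0,0,0,-0.14],[0,0,0,-0.14],[0,0,0,-0.14],[0,0,0,-0.14],[0,0,0,-0.14],[0,0,0,-0.14],[0,0,0,-0.14],[0,0,0,-0.14]]]}}

```text
t: 13.55
tcp_pos: [0.5024, 0.1047, 0.1734]
tool_rot: [-0.209, 0.677, 0.21, 0.674]
force: [0.9, 0.6, -3.0]
finger_gap: 0.267
```

Request:
{"method": "arm_command", "body": {"series": [[[0,0,0,0],[0,0,0,0],[0,0,0,0]]]}}

```text
t: 13.85
tcp_pos: [0.5032, 0.1047, 0.1746]
tool_rot: [-0.207, 0.677, 0.207, 0.676]
force: [-0.2, -0.3, -4.0]
finger_gap: 0.266
```

Run:
```python
from h2 import *
s=status.sense(); np.savez('s4.npz',**{k:s[k] for k in('tcp_pos','tool_rot')}); save('wrist','w5.png')
go(.5035,.1055,.0405,34.6)
```

```text
t 13.9 tcp [0.5034 0.1047 0.1748] yaw 34.1 F [ 0.   0.6 -3.1] gap 0.264 q [-0.01  0.46  1.77  0.    0.92 -0.61]
 shift [134.3   0.5   0.7] turn(world deg) 0.5 => tool x turn -0.008 rows 4
```

View pics/w5.png

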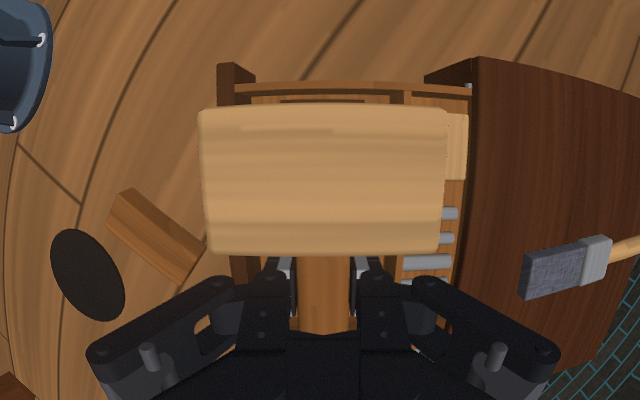

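Mallet held above the tray. The panel's inner edge shows at u≈253, the divider at u≈393 and the left wall at v≈90, so I check the fit against these.

Run:
```python
from h2 import *
s=dict(np.load('s4.npz')); P=lambda u,v,z:onz('wrist',u,v,z,s)
ex=np.array([.823,.568]);ey=np.array([-.568,.823]); T=np.array([.5175,.0847])
for n,u,v,z in[('panel in edge',254,80,.09),('panel out L corner',217,66,.09),('divider front',393,98,.087),('divider rear',404,97,.087),('wallL outer',320,82,.09),('wallL inner',320,91,.09),('unit edge',479,58,.122),('head TL',200,112,.2195),('head TR',448,112,.2195),('head frnt',325,103,.2195)]:
    p=P(u,v,z); d=p[:2]-T; print(n,p,'tray xy',round(d@ex,4),round(d@ey,4))
```

```text
panel in edge [0.4058 0.1566 0.09  ] tray xy -0.0511 0.1226
panel out L corner [0.3743 0.1512 0.09  ] tray xy -0.0801 0.1361
divider front [0.4987 0.2034 0.087 ] tray xy 0.0519 0.1084
divider rear [0.5051 0.2092 0.087 ] tray xy 0.0605 0.1095
wallL outer [0.4478 0.1814 0.09  ] tray xy -0.0024 0.1192
wallL inner [0.4515 0.1758 0.09  ] tray xy -0.0026 0.1125
unit edge [0.5263 0.2591 0.122 ] tray xy 0.1063 0.1385
head TL [0.429  0.1399 0.2195] tray xy -0.0415 0.0957
head TR [0.4974 0.1862 0.2195] tray xy 0.0411 0.095
head frnt [0.4627 0.1643 0.2195] tray xy 0.0001 0.0966
```

Request:
{"method": "arm_command", "body": {"series": [[[20,0,0,-0.008],[30,0,-1,0],[30,0,0,0],[25,0,0,0],[15,0,0,0],[6,0,0,0],[3,0,0,0],[2,0,0,0],[0,0,0,0]]]}}

```text
t: 14.8
tcp_pos: [0.5034, 0.1041, 0.0449]
tool_rot: [-0.211, 0.675, 0.21, 0.676]
force: [0.1, -0.1, -3.2]
finger_gap: 0.264
```

Request:
{"method": "arm_command", "body": {"series": [[[1,0,0,0],[1,0,0,0],[1,0,0,0],[0,0,0,0]]]}}

```text
t: 15.2
tcp_pos: [0.5028, 0.1041, 0.0414]
tool_rot: [-0.211, 0.675, 0.211, 0.675]
force: [-0.8, 0.2, -3.7]
finger_gap: 0.268
```

Request:
{"method": "arm_command", "body": {"series": [[[1,0,0,0],[0.5,0,0,0],[0,0,0,0]]]}}

```text
t: 15.5
tcp_pos: [0.5029, 0.1041, 0.0404]
tool_rot: [-0.211, 0.675, 0.211, 0.675]
force: [-0.3, -0.2, 3.0]
finger_gap: 0.265
```

Request:
{"method": "arm_command", "body": {"series": [[[0,0,0,0],[0,0,0,0],[0,0,0,0],[0,0,0,0],[-5,0,0,0],[-20,0,0,0],[-35,0,0,0],[-40,0,0,0],[-25,0,0,0],[0,0,0,0]]], "jaw": 50}}

```text
t: 16.5
tcp_pos: [0.5054, 0.1042, 0.1687]
tool_rot: [-0.212, 0.672, 0.21, 0.678]
force: [0.5, 0.6, -0.3]
finger_gap: 0.499
```

Run:
```python
from h2 import *
save('scene','sc3.png'); save('side','sd3.png')
a=cv2.imread('pics/sd3.png')[120:270,220:420]; b=cv2.imread('pics/sc3.png')[130:280,200:400]
cv2.imwrite('pics/m3.png',cv2.resize(np.hstack([a,b]),None,fx=2,fy=2,interpolation=cv2.INTER_CUBIC))
ex=np.array([.823,.568])
p=np.array([.5763,-.0516])+.008*ex; go(*p,.13,-55.4)
```

```text
t 16.6 tcp [0.5028 0.1041 0.1654] yaw 34.7 F [ 0.4 -0.1 -1.2] gap 0.496 q [-0.01  0.47  1.78  0.    0.89 -0.62]
 shift [  35.5 -169.9  -20.2] turn(world deg) 89.9 => tool x turn -1.57 rows 12
```

View pics/m3.png

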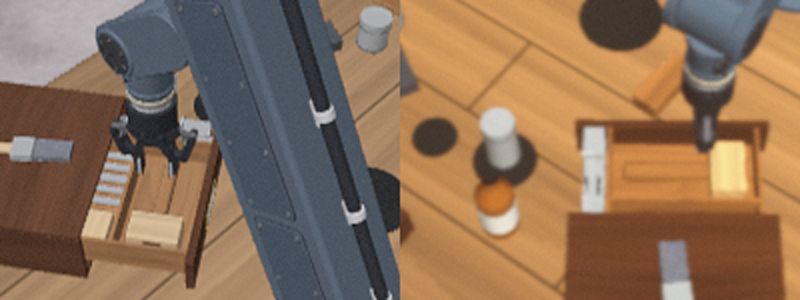

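The mallet lies flat in the front compartment, and the tin stands upright on the mat beside the oil bottle. Next is the lever.

Request:
{"method": "arm_command", "body": {"series": [[[0,-25,-3,0],[0,-35,-4,0],[0,-40,-5,0],[0,-40,-5,0],[10,-25,-4,0],[20,-4,0,0],[10,0,0,0],[0,0,0,0],[0,0,0,0]]], "jaw": 0, "force": 50}}

```text
t: 17.5
tcp_pos: [0.5806, -0.0459, 0.124]
tool_rot: [-0.21, 0.676, 0.211, 0.674]
force: [-0.5, -0.5, 0.1]
finger_gap: -0.001
```

Run:
```python
from h2 import *
s=status.sense(); np.savez('s5.npz',**{k:s[k] for k in('tcp_pos','tool_rot')}); save('wrist','w6.png')
go(.578,-.0504,.1,34.6)
```

```text
t 17.55 tcp [ 0.5812 -0.046   0.1248] yaw 34.7 F [0.4 0.2 0.3] gap -0.003 q [-0.27  0.61  1.63  0.    0.9  -0.88]
 shift [24.8 -1.8 -5.2] turn(world deg) -0.1 => tool x turn 0.002 rows 1
```

View pics/w6.png

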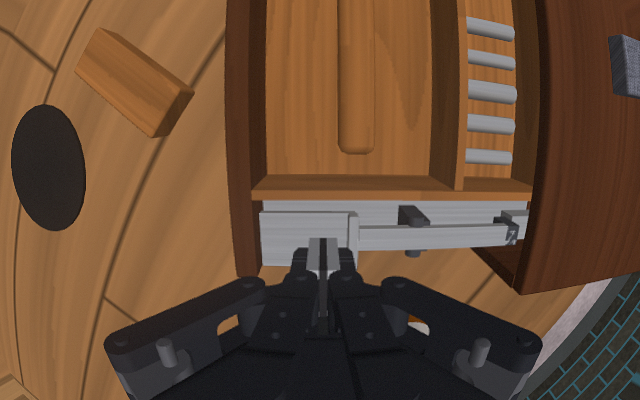

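Run:
```python
from h2 import *
s=dict(np.load('s5.npz')); M=R.from_quat(s['tool_rot']).as_matrix()
for n,u,v,z in[('pad front far',260,212,.1),('front near',262,265,.1),('ridge foot far',347,213,.1),('ridge top',352,213,.107),('ridge near',356,262,.107),('panel outer',228,150,.09)]:
    p=onz('wrist',u,v,z,s); print(n,p,(M.T@(p-s['tcp_pos'])*1000).round(1))
```

```text
pad front far [ 0.5417 -0.0546  0.1   ] [ 24.1  15.  -36.9]
front near [ 0.5601 -0.0832  0.1   ] [ 24.  -19.  -38.1]
ridge foot far [ 0.583  -0.0266  0.1   ] [24.  14.5 13. ]
ridge top [ 0.5835 -0.0236  0.107 ] [17.  16.7 15.1]
ridge near [ 0.6032 -0.0462  0.107 ] [ 17.  -13.1  18.4]
panel outer [ 0.5051 -0.0371  0.09  ] [ 34.2  50.2 -57. ]
```

Request:
{"method": "arm_command", "body": {"series": [[[8,-2,-7,0],[10,0,0,0],[4,0,0,0],[2,0,0,0],[2,0,0,0],[2,0,0,0],[0,0,0,0]]]}}

```text
t: 18.25
tcp_pos: [0.5765, -0.0524, 0.0969]
tool_rot: [-0.211, 0.675, 0.211, 0.675]
force: [-3.3, -0.5, 4.1]
finger_gap: 0.002
```

Request:
{"method": "arm_command", "body": {"series": [[[2,0,0,0],[2,0,0,0],[1,0,0,0],[0,0,0,0]]]}}

```text
t: 18.65
tcp_pos: [0.5768, -0.0523, 0.0918]
tool_rot: [-0.211, 0.675, 0.211, 0.675]
force: [-2.9, 0.3, 5.9]
finger_gap: -0.003
```

Request:
{"method": "arm_command", "body": {"series": [[[0.5,0,3,0],[0,0,4,0],[0,0,5,0],[0,0,5,0],[0,0,5,0],[0,0,6,0],[0,0,6,0],[0,0,6,0],[0,0,0,0]]]}}

```text
t: 19.55
tcp_pos: [0.6112, -0.0288, 0.0917]
tool_rot: [-0.211, 0.674, 0.211, 0.676]
force: [-1.9, 2.6, 5.8]
finger_gap: -0.0
```

```bash
cat > dr.py <<'E'
from h2 import *
import sys
def proj(p):
    c=h.camera_params('scene'); E=np.array(c['extrinsics']); q=np.linalg.inv(E)@np.r_[p,1]; f=200/np.tan(np.radians(c['fovy'])/2)
    return np.array([q[0]/q[2]*f+c['cx'],q[1]/q[2]*f+c['cy']])
def drawer(f):
    a=cv2.imread('pics/scene0.png'); b=cv2.imread('pics/'+f)
    L=np.array([.377,.1545,.09]); e=np.array([.823,.568,0]); p0=proj(L)
    x,y=np.round(p0).astype(int); t=a[y-10:y+12,x-16:x+8]
    r=cv2.matchTemplate(b,t,cv2.TM_CCOEFF_NORMED); best=[]
    for d in np.arange(0,.18,.002):
        u,v=np.round(proj(L+d*e)-p0).astype(int)+[x-16,y-10]
        best.append((float(r[v-1:v+2,u-1:u+2].max()),round(d,3)))
    print('drawer candidates',sorted(best)[::-1][:6])
E
python3 - <<'E'
from dr import *
save('scene','sc4.png'); drawer('sc3.png'); drawer('sc4.png'); go(.6112,-.0288,.17)
E
```

```text
drawer candidates [(0.972732424736023, np.float64(0.0)), (0.958026111125946, np.float64(0.004)), (0.958026111125946, np.float64(0.002)), (0.8829596638679504, np.float64(0.008)), (0.8829596638679504, np.float64(0.006)), (0.8761628270149231, np.float64(0.172))]
drawer candidates [(0.9716562628746033, np.float64(0.046)), (0.9716562628746033, np.float64(0.044)), (0.9716562628746033, np.float64(0.042)), (0.9716562628746033, np.float64(0.04)), (0.9716562628746033, np.float64(0.038)), (0.9524404406547546, np.float64(0.036))]
t 19.6 tcp [ 0.6112 -0.0288  0.0917] yaw 34.6 F [-1.9  2.5  5.8] gap -0.0 q [-0.23  0.69  1.58  0.    0.87 -0.84]
 shift [-78.3  -0.1   0.2] turn(world deg) 0 => tool x turn -0.0 rows 2
```

Image matching puts the drawer about 42 mm in, so the lever is now riding down. Next I lift, turn the jaws along the panel and push its front.

Request:
{"method": "arm_command", "body": {"series": [[[-10,0,0,0],[-25,0,0,0],[-30,0,0,0],[0,17,-26,0],[0,17,-26,0],[0,17,-26,0],[0,0,0,0.143],[0,0,0,0.143],[0,0,0,0.143],[0,0,0,0.143]]]}}

```text
t: 20.6
tcp_pos: [0.5176, -0.0326, 0.1567]
tool_rot: [-0.01, 0.706, 0.009, 0.708]
force: [-0.3, -0.0, 0.6]
finger_gap: -0.001
```

Request:
{"method": "arm_command", "body": {"series": [[[0,0,0,0.143],[0,0,0,0.143],[0,0,0,0.143],[0,0,0,0.143],[0,0,0,0.143],[0,0,0,0.143],[0,0,0,0.143],[0,0,0,0],[0,0,0,0]]]}}

```text
t: 21.5
tcp_pos: [0.5173, -0.0324, 0.1565]
tool_rot: [0.328, 0.626, -0.328, 0.627]
force: [-0.3, -0.2, 1.4]
finger_gap: 0.002
```

Run:
```python
from dr import *
save('scene','sc5.png'); drawer('sc5.png'); go(.5175,-.0314,.07,-55.4)
# lever/pad patch: is it still down? panel-relative check skipped
```

```text
drawer candidates [(0.9717314839363098, np.float64(0.046)), (0.9717314839363098, np.float64(0.044)), (0.9717314839363098, np.float64(0.042)), (0.9717314839363098, np.float64(0.04)), (0.9717314839363098, np.float64(0.038)), (0.9520206451416016, np.float64(0.036))]
t 21.55 tcp [ 0.5171 -0.0323  0.1565] yaw -55.3 F [ 0.7 -0.3  0.2] gap -0.001 q [-0.28  0.49  1.77 -0.    0.87  0.69]
 shift [86.5  0.8 -0.6] turn(world deg) -0.1 => tool x turn 0.001 rows 3
```

Request:
{"method": "arm_command", "body": {"series": [[[20,0,0,0],[35,0,0,0],[31,0,0,0],[0,6,0,0],[0,6,0,0],[0,8,0,0],[0,10,0,0],[0,12,0,0],[0,12,0,0],[0,0,0,0]]]}}

```text
t: 22.55
tcp_pos: [0.5639, -0.001, 0.0721]
tool_rot: [0.329, 0.624, -0.328, 0.628]
force: [0.1, -0.0, 0.9]
finger_gap: -0.002
```

Run:
```python
from dr import *
save('scene','sc6.png'); drawer('sc6.png'); go(.5171+.147*.823,-.0323+.147*.568,.07,-55.4)
```

```text
drawer candidates [(0.9692102074623108, np.float64(0.084)), (0.9692102074623108, np.float64(0.082)), (0.9692102074623108, np.float64(0.08)), (0.9692102074623108, np.float64(0.078)), (0.9692102074623108, np.float64(0.076)), (0.9692102074623108, np.float64(0.074))]
t 22.6 tcp [ 0.5633 -0.0011  0.072 ] yaw -55.4 F [ 0.2 -0.3  0.2] gap 0.002 q [-0.2   0.68  1.72  0.    0.75  0.77]
 shift [ 2.3 91.3 -0.6] turn(world deg) -0.0 => tool x turn 0.0 rows 3
```

Request:
{"method": "arm_command", "body": {"series": [[[0,10,0,0],[0,12,0,0],[0,12,0,0],[0,12,0,0],[0,12,0,0],[0,10,0,0],[0,7,0,0],[0,3,0,0],[0,0,0,0]]]}}

```text
t: 23.5
tcp_pos: [0.6257, 0.0431, 0.0705]
tool_rot: [0.329, 0.626, -0.329, 0.626]
force: [-2.1, 0.8, 1.1]
finger_gap: -0.005
```

Run:
```python
from dr import *
save('scene','sc7.png'); drawer('sc7.png'); go(.5171+.147*.823,-.0323+.147*.568,.07,-55.4)
```

```text
drawer candidates [(0.9209082722663879, np.float64(0.162)), (0.9209082722663879, np.float64(0.16)), (0.9209082722663879, np.float64(0.158)), (0.9209082722663879, np.float64(0.156)), (0.9209082722663879, np.float64(0.154)), (0.9209082722663879, np.float64(0.152))]
t 23.55 tcp [0.6257 0.043  0.0704] yaw -55.5 F [-1.3 -0.2  1.8] gap -0.0 q [-0.11  0.74  1.55  0.    0.86  0.86]
 shift [ 0.4 14.8  0.3] turn(world deg) 0.1 => tool x turn -0.001 rows 1
```

Request:
{"method": "arm_command", "body": {"series": [[[0,4,0,0],[0,3,0,0],[0,3,0,0],[0,0,0,0]]]}}

```text
t: 23.95
tcp_pos: [0.6335, 0.0484, 0.0702]
tool_rot: [0.329, 0.626, -0.329, 0.626]
force: [-3.8, -1.8, 1.8]
finger_gap: -0.003
```

Request:
{"method": "arm_command", "body": {"series": [[[0,2,0,0],[0,1,0,0],[0,0,0,0]]]}}

```text
t: 24.25
tcp_pos: [0.6358, 0.05, 0.0702]
tool_rot: [0.329, 0.626, -0.329, 0.626]
force: [-3.8, -1.8, 3.4]
finger_gap: -0.0
```

Request:
{"method": "arm_command", "body": {"series": [[[0,2,0,0],[0,1,0,0],[0,0,0,0]]]}}

```text
t: 24.55
tcp_pos: [0.6371, 0.051, 0.0702]
tool_rot: [0.328, 0.627, -0.33, 0.625]
force: [-7.0, -5.5, 2.7]
finger_gap: 0.0
```

Request:
{"method": "arm_command", "body": {"series": [[[0,1,0,0],[0,1,0,0],[0,0,0,0]]]}}

```text
t: 24.85
tcp_pos: [0.6371, 0.051, 0.0702]
tool_rot: [0.327, 0.628, -0.331, 0.624]
force: [-10.0, -7.1, 7.0]
finger_gap: 0.001
```

Request:
{"method": "arm_command", "body": {"series": [[[0,1.5,0,0],[0,1.5,0,0],[0,0,0,0],[0,0,0,0]]]}}

```text
t: 25.25
tcp_pos: [0.6371, 0.051, 0.0702]
tool_rot: [0.325, 0.629, -0.332, 0.623]
force: [-14.8, -12.7, 10.3]
finger_gap: -0.001
```

Request:
{"method": "arm_command", "body": {"series": [[[0,-8,0,0],[0,-20,0,0],[0,-30,0,0],[-30,-30,0,0],[-40,-20,0,0],[-40,0,0,0],[-40,0,0,0],[0,0,0,0],[0,0,0,0]]]}}

```text
t: 26.15
tcp_pos: [0.5558, -0.0065, 0.2217]
tool_rot: [0.33, 0.624, -0.328, 0.628]
force: [-0.6, 0.1, -0.0]
finger_gap: 0.001
```

Run:
```python
from dr import *
b=save('scene','sc8.png'); save('side','sd8.png'); save('wrist','w8.png'); drawer('sc8.png'); go(.6,0,.2)
a=cv2.imread('pics/scene0.png'); b=cv2.imread('pics/sc8.png')
# bystanders unmoved: patch differences in scene view
for n,(u,v) in dict(oil=(248,235),tin2=(190,133),anvil=(195,166),strop=(332,172),mug=(452,305),hammer=(470,265),brush=(340,275),smat=(217,198)).items():
    print(n,round(float(np.abs(a[v-12:v+12,u-12:u+12].astype(int)-b[v-12:v+12,u-12:u+12]).mean()),1),end='; ')
print()
# panel outer edge (dark vs wood) column scans in wrist view, world
s=status.sense(); w=cv2.imread('pics/w8.png')
# tin top in scene: bright grey blob near the mat
x=b[165:215,225:275].astype(int); m=((x.max(2)-x.min(2)<25)&(x.max(2)>120)).astype('uint8')
_,l,st,ce=cv2.connectedComponentsWithStats(m); i=1+st[1:,4].argmax(); print('tin blob',st[i],ce[i]+[225,165]); 
st=st[i]; print('top', onz('scene',225+st[0]+(st[2]-1)/2,165+st[1]+5,.114),'bottom',onz('scene',225+st[0]+(st[2]-1)/2,165+st[1]+st[3]-5,.004))
```

```text
drawer candidates [(0.9201144576072693, np.float64(0.176)), (0.9201144576072693, np.float64(0.174)), (0.9201144576072693, np.float64(0.172)), (0.9201144576072693, np.float64(0.17)), (0.9201144576072693, np.float64(0.168)), (0.9201144576072693, np.float64(0.166))]
t 26.3 tcp [ 0.5533 -0.0061  0.2188] yaw -55.5 F [-0.8 -0.3  0.9] gap -0.002 q [-0.21  0.45  1.63  0.    1.07  0.75]
 shift [18.7 41.9 21.4] turn(world deg) 0 => tool x turn -0.0 rows 2
oil 2.5; tin2 2.5; anvil 2.3; strop 25.3; mug 1.8; hammer 2.4; brush 2.6; smat 2.4; 
tin blob [ 16  19  19  30 413] [250.04116223 198.50363196]
top [ 0.6329 -0.1934  0.114 ] bottom [ 0.6484 -0.1968  0.004 ]
```

Request:
{"method": "arm_command", "body": {"series": [[[-30,-15,10,0],[-40,-15,20,0],[-10,-20,30,0],[0,-20,30,0],[0,-20,30,0],[0,-20,30,0],[0,-20,30,0],[0,-20,20,0],[0,0,0,0],[0,0,0,0]]]}}

```text
t: 27.3
tcp_pos: [0.5432, -0.2564, 0.2983]
tool_rot: [0.33, 0.627, -0.329, 0.624]
force: [0.6, 1.0, 0.2]
finger_gap: -0.002
```

Run:
```python
from dr import *
save('scene','sc9.png'); save('side','sd9.png'); drawer('sc9.png'); go(.6,0,.2)
D={n:[cv2.imread(f'pics/{f}.png').astype(int) for f in L] for n,L in dict(scene=['scene0','sc9'],side=['side0','sd9']).items()}
for cam,n,u,v in[('scene','strop',332,172),('scene','hammer',470,265),('side','strop',357,229),('side','mug',185,292),('side','hammer',232,330),('side','oil',300,158)]:
    a,b=D[cam]; print(cam,n,round(float(np.abs(a-b)[v-12:v+12,u-12:u+12].mean()),1))
b=D['side'][1].astype('uint8')
# strop blob: template search
for cam,(u,v) in dict(scene=(332,172),side=(357,229)).items():
    a,b=[x.astype('uint8') for x in D[cam]]; t=a[v-14:v+14,u-16:u+16]; r=cv2.matchTemplate(b[v-40:v+40,u-40:u+40],t,cv2.TM_CCOEFF_NORMED); _,mx,_,loc=cv2.minMaxLoc(r); print(cam,'strop match',round(mx,3),'shift',loc[0]-24,loc[1]-26)
```

```text
drawer candidates [(0.9211474657058716, np.float64(0.176)), (0.9211474657058716, np.float64(0.174)), (0.9211474657058716, np.float64(0.172)), (0.9211474657058716, np.float64(0.17)), (0.9211474657058716, np.float64(0.168)), (0.9211474657058716, np.float64(0.166))]
t 27.4 tcp [ 0.5435 -0.2552  0.2992] yaw -55.4 F [0.3 0.1 0.1] gap 0.0 q [-0.63  0.43  1.41  0.    1.31  0.34]
 shift [  99.6  191.4 -177.7] turn(world deg) 0 => tool x turn -0.0 rows 7
scene strop 2.3
scene hammer 1.7
side strop 28.4
side mug 2.7
side hammer 2.7
side oil 2.7
scene strop match 0.991 shift 0 0
side strop match 0.617 shift -12 20
```

```bash
python3 -c "
from station import ticket; print(ticket.sign_off())"
```

```text
the job is handed in; nothing more can be done
None
```

The job is done and handed in at about 27 s on the robot's clock, against the 69 s limit. I took the steps in the order asked:

- **Tin:** it stands upright on the middle-sized mat. I released it about 8 mm from the mat's centre, where up to 27 mm still keeps it wholly on the mat.
- **Mallet:** it lies flat in the front compartment with its head to the left. A picture taken after release showed it there.
- **Drawer:** I pressed the lever about 9 mm, pushed the drawer in about 42 mm against the lever's ridge, then pushed the panel home. It stopped dead under about 20 N.

**Last checks:**
- Image matching puts the drawer between 0.166 and 0.176 m in, where 0.17 is fully home. It stayed there after the arm backed off.
- The oil bottle, tin2, anvil, strop, mug, hammer and brush are unchanged in the scene picture.
- The robot was touching nothing when I handed in.

**Checks that disagreed:**
- The strop's patch differed in one scene picture, and again in the last side picture. Once the arm had moved away, the scene view matched exactly (0.991, no shift). The side difference is most likely the arm in the way.
- The last check on the tin was a rough colour measurement, and its height ends differ by about 15 mm. It is consistent with the release position but does not settle it more finely.

I had used all 12 picture views before the drawer was pushed in, so everything after that was measured by script and not seen.

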